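# Set up a still life on the model board

### The job

Set up the still life on the wooden board, left, right, front and behind being as the robot sees them, square to the board, and working in this order: stand the taller of the two green bottles straight behind the dark casket, then the round wooden riser midway between casket and plaster plinth, then the brass candlestick centred on top of the riser, and last the pear straight in front of the plinth. Bottle and pear are centred on the casket or plinth and stand with a clear gap of about 30 mm to it, within a centimetre or so. Everything ends upright and let go; leave the shorter bottle where it is.

Things in the scene. Friction and masses are not known exactly. Their poses are not given: they have to be found in the camera images.
- board: Flat pale wooden board lying fixed on the table, 280 (its x) x 340 (its y) x 12 mm thick. Origin: centre of its underside; x points to its back edge (away from the robot, up to 0.42 rad off straight ahead), y to the left, z up. Plinth and casket stand fixed on it, 105 mm to the left and right of its centre; which is on which side varies. The midpoint between them is the board's centre.
- plinth: White plaster plinth, square, 80 x 80 mm, 45 mm high, fixed on the board. Origin: centre of its underside (12 mm above the table); axes parallel to the board's.
- casket: Closed dark wooden casket with brass corners, 70 (x) x 90 (y) mm, 60 mm high, fixed on the board. Origin: centre of its underside (12 mm above the table); axes parallel to the board's.
- riser: Loose turned disc of mid-brown wood, 66 mm diameter (with a shallow groove round its edge), 22 mm high, 60 g. Origin: centre of its underside; z up.
- candlestick: Loose brass candlestick, 88 mm high: round foot 50 mm diameter, thin stem of 12 mm, candle cup at the top 28 mm diameter from 66 to 88 mm high (the place to grip). About 220 g. Origin: centre of its underside; z up.
- tall_bottle: Loose green glass bottle, the taller of two: 150 mm high, body 48 mm diameter up to 90 mm, straight neck 22 mm diameter from 110 mm to the top (the place to grip). About 260 g. Origin: centre of its underside; z up.
- short_bottle: Green glass bottle, the shorter of two: 105 mm high, body 48 mm diameter up to 45 mm, neck 22 mm diameter from 65 mm up. Loose; not used, stays where it is. Origin: centre of its underside; z up.
- pear: Loose firm dull-green pear standing upright, 71 mm high plus a thin bent stalk up to 85 mm; belly 56 mm diameter between 22 and 34 mm above its foot (the place to grip), flat foot 34 mm diameter. About 130 g. Origin: centre of its foot; z up.
Mind the look-alikes: they are no part of the job. What is shaped like the tall_bottle but orange is not meant. Of the things that look like the riser, take the one that is farthest to the robot's left at the start.

How it is judged:
By the outcome, as a careful person would: the job done as asked, in the order asked, and still so for the second after the job is handed in, with the robot touching nothing.
It also fails if it takes over 109 s, if anything falls off the work surface, if the arm or the gripper's body presses on something with over 40 N, if the wrist force passes 120 N, or if a joint passes its speed limit or range.

### The arm

A 7-joint arm with a two-finger parallel gripper is mounted at the origin on the work surface. World frame = base frame: x ahead of the robot, y to its left, z up, the work surface at z = 0. Lengths are in m, angles in rad, forces in N, time in s.
With the tool pointing down it reaches from about 0.425 to 0.925 m from the base axis. Payload 6.8 kg.
Tool frame: the origin (TCP) lies between the finger pads; the fingertips stand 22 mm ahead of it and the grasp point (between the pads) lies 3 mm ahead of it; z points along the fingers, y is the line along which they close (so a half turn about z gives the same grasp; the last joint's range is limited). The gripper opens to 85 mm and grips with 20 to 120 N. Pads are 22 mm wide; open, the fingers measure 114 mm over their backs; the gripper's body (76 mm by 85 mm) begins 54 mm behind the grasp point. The pads swing forward as they close: fully open they stand 13 mm farther back than shut.
Start: joints at [-1.327, 0.477, 0.022, 1.555, -0.011, 1.109, -0.083], TCP at [0.233, 0.634, 0.253] pointing down, gripper open.
Joint ranges: [-2.96, 2.96], [-0.34, 2.1], [-1.41, 1.46], [0.24, 2.44], [-1.37, 4.51], [0.17, 1.92], [-2.96, 2.96]. Speed limits (rad/s): [2.39, 2.39, 3.14, 3.14, 3.14, 3.14, 3.14].

### API

Orientations are given as a unit quaternion [w, x, y, z].
In Python, from station import bot gives the robot as it stands.
- The arm moves only by the tool servo_tool, never from a script. Its argument "motion" is a list that holds one entry, the list of rows, each a list of 5 numbers: the opening, from 0 (shut) to 1 (fully open), then the shift along the world's x, y, z each as a share of 0.04 m, from -1 to 1, then the turn about the world's z as a share of 0.12 rad, from -1 to 1. A call has 1 to 20 rows; each row shifts and turns the commanded pose from where the row before left it; what a row does not reach is not made up. A row lasts 1/10 s, in which the tool goes at most 50 mm and 8.59 degrees, less where a joint would pass 70% of its speed; a pose out of reach is approached as far as the arm can. A call with a number of a shift or a turn outside -1 to 1 is refused whole. A call with a gripper value outside its range is refused whole. The fingers move at their own pace and stop on an object; "newtons" is the grip in N (left out, the last holds). Time passes only in rows, so rows that do not move let the fingers close. It gives the time, the measured TCP pose, the force, the opening and the grip force at its end, in the units of the state.
- bot.get_obs(): the state, without advancing time (a new reading comes with each control period).
- bot.read_camera(name): name is "scene" or "side" or "wrist"; returns (picture, depth): 480x640x3 uint8, red, green, blue; 480x640 float32, m along the optical axis (not along the pixel's ray), 0 where there is no reading.
- bot.get_calibration(name): a dict with "fovy" (degrees; the focal length in pixels is half the picture's height over the tangent of half this angle, whatever the lens; pixels are square), "cx", "cy" (the principal point, pixels), "k1" (the pictures are not rectified: a ray, as slopes to the right and down, at radius r is drawn at 1 + k1 r^2 times it, then the intrinsics apply), "view" (4x4, takes a point from world to camera coordinates). Camera axes: x right, y down, z forward; pixel columns grow to the right and rows downward; lengths in m; the calibration is good to about 2 mm. A picture is of the moment at which its call begins: read the wrist's pose just before it. get_calibration takes no time and is no camera call; for the wrist camera it gives the pose at the moment of the call.
- bot.hand_in(): hands the job in; it is judged then, once.
The state is a dict: "t": time; "q": joint angles; "joint_vel": joint speeds; "joint_torque": joint torques, N m; "eef_pos": TCP position; "tool_rot": TCP orientation; "contact_force": force on the tool from outside, world axes, zero at the start; "torque": the same for the moment, N m; "gripper_width": opening from 0.0 (shut) to 1.0 (fully open); "grasp_force": force on a finger pad.
Only numpy, scipy, OpenCV 4.12 (cv2) and the standard library are available. Lean on these libraries where they do the work, as an engineer would, in place of code of your own. Each camera call takes 0.05 s, during which the arm holds its last target. There are 200 camera calls.

## Working session

There is one attempt and no reset: what is moved stays moved. The work goes in short steps, Python scripts to look and compute and a tool call to move; the robot and the scene stay as the last step left them, time stands still between calls to the robot, and variables do not carry over. Pictures are saved under pics/ and viewed, at most 14 in all, crops included, and the job is handed in when it is done.

Besides the shell and the picture viewer there is one more tool, called after "Emit:" as name(argument=value, ...) on one line, values as JSON. servo_tool: Moves the arm, as the interface text tells. Shift numbers are shares of 0.04 m and turn numbers shares of 0.12 rad, none past 1 either way. Its arguments: {"type":"object","properties":{"motion":{"type":"array"},"newtons":{"type":"number"}},"required":["motion"]}

```bash
ls; mkdir -p pics; cat > h.py <<'E'
import numpy as np, cv2
from station import bot
def grab(n):
    c=bot.get_calibration(n); rgb,d=bot.read_camera(n); return rgb,d,c
def K(c):
    f=240/np.tan(np.radians(c["fovy"])/2); return np.array([[f,0,c["cx"]],[0,f,c["cy"]],[0,0,1.]])
def cloud(d,c):
    v,u=np.mgrid[0:480,0:640]; p=np.stack([u,v],-1).reshape(-1,1,2).astype(float)
    n=cv2.undistortPoints(p,K(c),np.array([c["k1"],0,0,0.])).reshape(480,640,2)
    P=np.dstack([n*d[...,None],d]); V=np.array(c["view"]); W=(P-V[:3,3])@V[:3,:3]
    W[d<=0]=np.nan; return W
E
python3 - <<'E'
from h import *
o=bot.get_obs(); print(o["t"],o["eef_pos"],o["tool_rot"])
for n in("scene","side"):
    r,d,c=grab(n); cv2.imwrite(f"pics/{n}0.png",r[...,::-1]); np.savez(f"{n}0.npz",r=r,W=cloud(d,c)); print(c)
E
```

```text
pics
0.0 [0.23240471 0.63313833 0.25231453] [-1.06336563e-04  1.74984922e-01  9.84570696e-01 -8.99799223e-04]
{'fovy': 54.127400876798916, 'cx': 324.4483322624841, 'cy': 239.9364188264822, 'k1': -0.08673072823870422, 'view': array([[ 0.36387104,  0.93132007,  0.01551734, -0.2822998 ],
       [ 0.62106684, -0.23017079, -0.74919783, -0.30056384],
       [-0.69417134,  0.2822487 , -0.6621645 ,  1.31999643],
       [ 0.        ,  0.        ,  0.        ,  1.        ]])}
{'fovy': 57.981740290609665, 'cx': 319.86952187610643, 'cy': 237.52282927253475, 'k1': -0.035618595821557124, 'view': array([[ 0.75179148, -0.65931915, -0.01038436, -0.36969576],
       [-0.44254021, -0.49280839, -0.74919827,  0.3221035 ],
       [ 0.48884327,  0.56783637, -0.66226438,  0.65195835],
       [ 0.        ,  0.        ,  0.        ,  1.        ]])}
```

View pics/scene0.png

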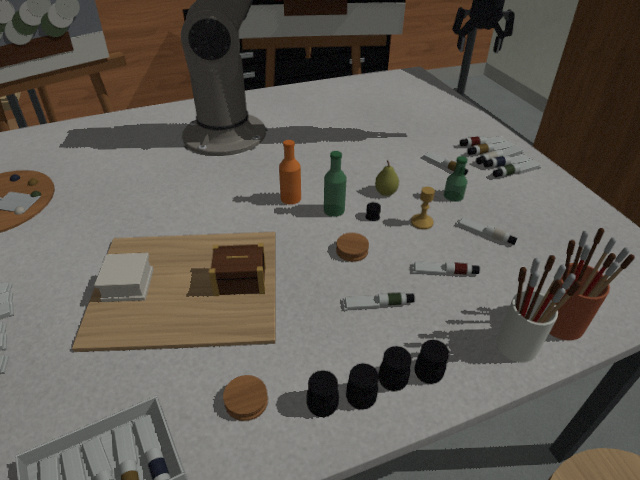

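View pics/side0.png

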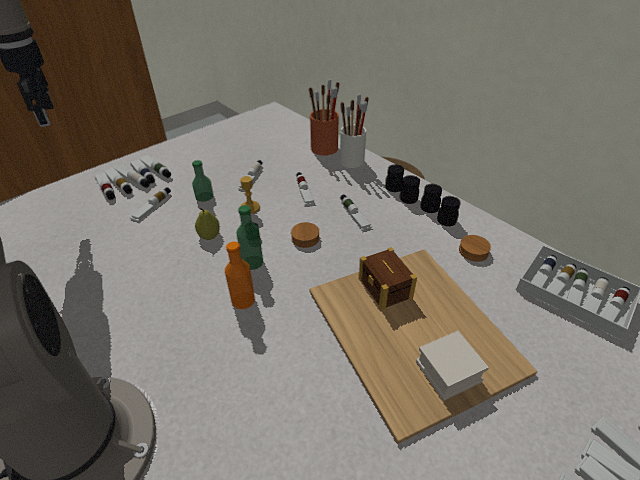

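Scene view: plinth (125,275), casket (238,270) on the board; tall green bottle (335,185), orange decoy (290,175), short bottle (456,182), pear (387,180), candlestick (424,207), discs at (352,246) and (246,397). Now locating them by point clouds.

```bash
cat > loc.py <<'E'
from h import *
from scipy.optimize import least_squares
def fit_circle(P,cams,R):
    # P xy points on visible surface of radius R
    f=lambda p:np.hypot(P[:,0]-p[0],P[:,1]-p[1])-R
    return least_squares(f,P.mean(0),loss="soft_l1",f_scale=.002).x
E
python3 - <<'E'
from loc import *
S={n:np.load(n+"0.npz") for n in("scene","side")}
W={n:S[n]["W"] for n in S}
px=dict(plinth=(125,268),casket=(238,258),tall=(335,190),orange=(290,180),short=(456,185),pear=(387,182),candle=(423,217),d1=(352,242),d2=(246,392))
for k,(u,v) in px.items(): print(k,W["scene"][v,u].round(3))
seed={k:W["scene"][v,u] for k,(u,v) in px.items()}
bands=dict(tall=(.03,.085,.024),short=(.01,.042,.024),pear=(.022,.034,.028),candle=(.068,.086,.014),d1=(.003,.018,.033),d2=(.003,.018,.033))
for k,(lo,hi,R) in bands.items():
    A=[]
    for n in W:
        P=W[n].reshape(-1,3); P=P[np.isfinite(P[:,0])]
        m=(P[:,2]>lo)&(P[:,2]<hi)&(np.hypot(*(P[:,:2]-seed[k][:2]).T)<R+.035)
        Q=P[m,:2]; A.append(Q)
        if len(Q)>15: print(k,n,len(Q),fit_circle(Q,0,R).round(4))
    print(k,fit_circle(np.vstack(A),0,R).round(4))
# top discs, plinth, casket: min area rect on top faces
for k,z in(("plinth",.057),("casket",.072),("d1",.022),("d2",.022)):
    for n in W:
        P=W[n].reshape(-1,3); m=(abs(P[:,2]-z)<.005)&(np.hypot(*(P[:,:2]-seed[k][:2]).T)<.09)
        Q=P[m]; 
        print(k,n,len(Q),np.median(Q[:,2]).round(4),cv2.minAreaRect(Q[:,:2].astype(np.float32)))
for n in W:
    P=W[n].reshape(-1,3); r=S[n]["r"].reshape(-1,3).astype(float)
    m=(abs(P[:,2]-.012)<.005)&(r[:,0]-r[:,2]>25)&(np.hypot(*(P[:,:2]-(seed["plinth"]+seed["casket"])[:2]/2).T)<.26)
    Q=P[m]; print("board",n,len(Q),np.median(Q[:,2]),cv2.minAreaRect(Q[:,:2].astype(np.float32)))
E
```

```text
plinth [ 0.527 -0.291  0.057]
casket [ 0.587 -0.094  0.071]
tall [0.455 0.148 0.072]
orange [0.38  0.072 0.068]
short [0.494 0.434 0.044]
pear [0.43  0.288 0.044]
candle [0.548 0.318 0.022]
d1 [0.569 0.14  0.022]
d2 [ 0.822 -0.145  0.021]
tall scene 446 [0.4323 0.157 ]
tall side 427 [0.4313 0.1584]
tall [0.4321 0.1578]
short scene 247 [0.4785 0.4463]
short side 195 [0.4785 0.447 ]
short [0.4786 0.4467]
pear scene 100 [0.4091 0.3008]
pear side 101 [0.4084 0.3015]
pear [0.4089 0.3012]
candle scene 95 [0.5404 0.3232]
candle side 72 [0.5394 0.3251]
candle [0.5404 0.324 ]
d1 scene 203 [0.5689 0.1412]
d1 side 145 [0.5697 0.143 ]
d1 [0.5695 0.1423]
d2 scene 227 [ 0.8232 -0.1473]
d2 side 161 [ 0.8245 -0.1459]
d2 [ 0.8237 -0.1466]
plinth scene 1449 0.0565 ((0.5245043039321899, -0.2962111532688141), (0.08179402351379395, 0.08396779745817184), 74.10779571533203)
plinth side 2137 0.0566 ((0.5219357013702393, -0.29602351784706116), (0.08073041588068008, 0.08142953366041183), 72.44600677490234)
casket scene 1474 0.0722 ((0.5850432515144348, -0.09545841813087463), (0.09269661456346512, 0.0758433565
[... 251 characters left out ...]
4877824783325), 66.5733871459961)
d1 side 450 0.0214 ((0.56855309009552, 0.14136330783367157), (0.06498927623033524, 0.06511780619621277), 6.374373912811279)
d2 scene 1430 0.0219 ((0.8251082301139832, -0.14706003665924072), (0.06487856805324554, 0.06644754111766815), 18.47890281677246)
d2 side 488 0.021 ((0.8393682241439819, -0.12772434949874878), (0.12024112045764923, 0.06420925259590149), 46.66840362548828)
board scene 15098 0.011846400020279443 ((0.5554363131523132, -0.19693948328495026), (0.33844298124313354, 0.2832207977771759), 73.10938262939453)
board side 18452 0.011314714084088273 ((0.6030571460723877, -0.2103242129087448), (0.3415273427963257, 0.3869812488555908), 73.1056900024414)
```

Emit:
servo_tool(motion=[[[1,0.3125,-0.742,0,0],[1,0.3125,-0.742,0,0],[1,0.3125,-0.742,0,0],[1,0.3125,-0.742,0,0],[1,0.3125,-0.742,0,0],[1,0.3125,-0.742,0,0],[1,0.3125,-0.742,0,0],[1,0.3125,-0.742,0,0],[1,0.3125,-0.742,0,0],[1,0.3125,-0.742,0,0],[1,0.3125,-0.742,0,0],[1,0.3125,-0.742,0,0],[1,0.3125,-0.742,0,0],[1,0.3125,-0.742,0,0],[1,0.3125,-0.742,0,0],[1,0.3125,-0.742,0,0],[1,0,0,0,0],[1,0,0,0,0]]], newtons=50)

```text
t: 1.9
eef_pos: [0.4325, 0.1583, 0.2531]
tool_rot: [-0.0, 0.176, 0.984, -0.0]
contact_force: [-0.0, 0.7, 1.0]
gripper_width: 0.997
grasp_force: 0.0
```

```bash
python3 - <<'E'
from loc import *
o=bot.get_obs(); print(o["t"],o["eef_pos"],o["tool_rot"],o["q"])
r,d,c=grab("wrist"); cv2.imwrite("pics/w1.png",r[...,::-1]); W=cloud(d,c)
P=W.reshape(-1,3); P=P[np.isfinite(P[:,0])]
m=(P[:,2]>.145)&(P[:,2]<.156)&(np.hypot(P[:,0]-.432,P[:,1]-.158)<.03)
print(m.sum(),np.median(P[m],0), cv2.minEnclosingCircle(P[m,:2].astype(np.float32)) if m.sum() else 0)
E
```

```text
1.9 [0.43251652 0.15833161 0.25314037] [-2.22569639e-04  1.75874526e-01  9.84412566e-01 -3.56783050e-05] [-0.7319983   0.11616268  0.26789371  2.06220123 -0.03750475  0.96806484
  0.77266281]
1422 [0.43355148 0.15602544 0.14939384] ((0.43447747826576233, 0.1555924117565155), 0.012746443040668964)
```

View pics/w1.png

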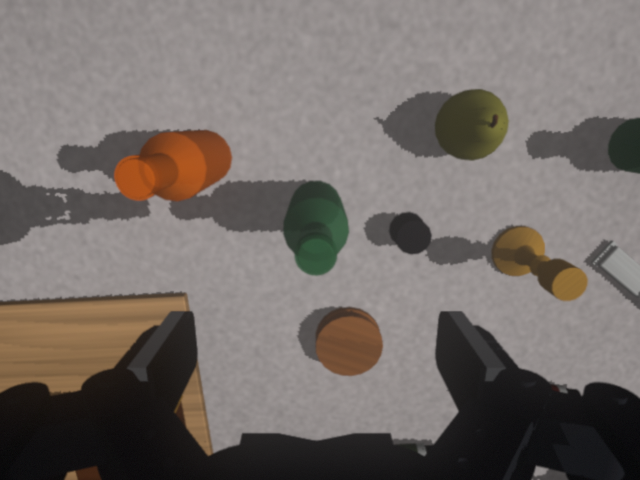

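Bottle seen at (315,250), as expected. Descending to the neck.

Emit:
servo_tool(motion=[[[1,0,-0.03,-0.5,0],[1,0,0,-0.5,0],[1,0,0,-0.5,0],[1,0,0,-0.5,0],[1,0,0,-0.5,0],[1,0,0,-0.45,0],[1,0,0,0,0],[0,0,0,0,0],[0,0,0,0,0],[0,0,0,0,0],[0,0,0,0,0],[0,0,0,0,0],[0,0,0,0,0],[0,0,0,0,0],[0,0,0,0,0],[0,0,0,0,0]]])

```text
t: 3.55
eef_pos: [0.433, 0.1578, 0.136]
tool_rot: [0.0, 0.175, 0.985, 0.0]
contact_force: [-1.1, -0.5, 7.1]
gripper_width: 0.245
grasp_force: 49.3
```

Emit:
servo_tool(motion=[[[0,0,0,0.3,0],[0,0,0,0.5,0],[0,0,0,0.5,0],[0,0,0,0.5,0],[0,0,0,0.5,0],[0,0.4,-0.5,0.2,0.06],[0,0.4,-0.5,0,0.06],[0,0.4,-0.5,0,0.06],[0,0.4,-0.5,0,0.06],[0,0.4,-0.5,0,0.06],[0,0.4,-0.5,0,0.06],[0,0.4,-0.5,0,0.06],[0,0.4,-0.5,0,0.04],[0,0.4,-0.5,0,0],[0,0.4,-0.5,0,0],[0,0.4,-0.5,0,0],[0,0.4,-0.5,0,0],[0,0.4,-0.4,0,0],[0,0.4,-0.4,0,0],[0,0,0,0,0]]])

```text
t: 5.55
eef_pos: [0.6574, -0.1175, 0.2356]
tool_rot: [0.0, 0.149, 0.989, -0.001]
contact_force: [-1.1, -0.0, -2.2]
gripper_width: 0.245
grasp_force: 49.4
```

```bash
cat > chk.py <<'E'
import sys
from loc import *
# python chk.py x y zlo zhi R : fit circle round a spot from both fixed cameras
x,y,lo,hi,R=map(float,sys.argv[1:6]); print({k:np.round(v,4).tolist() for k,v in bot.get_obs().items() if k in("t","eef_pos","q","contact_force")})
A=[]
for n in("scene","side"):
    r,d,c=grab(n); W=cloud(d,c); P=W.reshape(-1,3)
    if len(sys.argv)>6: cv2.imwrite(f"pics/{n}{sys.argv[6]}.png",r[...,::-1])
    near=np.hypot(P[:,0]-x,P[:,1]-y)<R+.02
    Q=P[near&(P[:,2]>lo)&(P[:,2]<hi)]; A.append(Q)
    print(n,len(Q),fit_circle(Q[:,:2],0,R).round(4) if len(Q)>9 else "", "zmin",np.nanmin(Q[:,2]) if len(Q) else "")
Q=np.vstack(A); print("both",fit_circle(Q[:,:2],0,R).round(4))
E
python3 chk.py .668 -.12 .13 .2 .024
```

```text
{'t': 5.55, 'q': [-0.1991, 0.5031, 0.4021, 1.6135, -0.2146, 1.0685, 1.533], 'eef_pos': [0.6574, -0.1175, 0.2356], 'contact_force': [-1.0536, -0.0284, -2.1879]}
scene 1152 [ 0.6564 -0.1188] zmin 0.1301424038555179
side 872 [ 0.6563 -0.1154] zmin 0.1300426038527829
both [ 0.6566 -0.1172]
```

Emit:
servo_tool(motion=[[[0,0.16,-0.05,0,0],[0,0.16,-0.04,0,0],[0,0,0,-0.4,0],[0,0,0,-0.4,0],[0,0,0,-0.4,0],[0,0,0,-0.4,0],[0,0,0,-0.4,0],[0,0,0,-0.1,0],[0,0,0,0,0],[0,0,0,0,0]]])

```text
t: 6.65
eef_pos: [0.6699, -0.1182, 0.1519]
tool_rot: [0.001, 0.148, 0.989, -0.0]
contact_force: [0.6, -0.0, -2.2]
gripper_width: 0.244
grasp_force: 49.4
```

Emit:
servo_tool(motion=[[[0,0,-0.07,-0.05,0],[0,0,0,-0.04,0],[0,0,0,0,0],[0,0,0,0,0]]])

```text
t: 7.05
eef_pos: [0.6697, -0.1212, 0.1482]
tool_rot: [0.001, 0.148, 0.989, -0.0]
contact_force: [-0.5, -0.9, 0.4]
gripper_width: 0.242
grasp_force: 49.7
```

```bash
python3 chk.py .67 -.12 .04 .1 .024
```

```text
{'t': 7.05, 'q': [-0.1644, 0.613, 0.3666, 1.6497, -0.2605, 0.9263, 1.5725], 'eef_pos': [0.6697, -0.1212, 0.1482], 'contact_force': [-0.5204, -0.9335, 0.3758]}
scene 693 [ 0.6696 -0.1224] zmin 0.04001365989962103
side 539 [ 0.6691 -0.1211] zmin 0.04003149335334921
both [ 0.6695 -0.1218]
```

Emit:
servo_tool(motion=[[[0.4,0,0,0,0],[0.4,0,0,0,0],[0.6,0,0,0,0],[0.6,0,0,0.3,0],[0.6,0,0,0.6,0],[0.6,0,0,0.8,0],[1,0,0,0.8,0],[1,-0.2,0.5,0,-1],[1,-0.2,0.5,0,-1],[1,-0.2,0.5,0,-1],[1,-0.2,0.5,0,-1],[1,-0.2,0.5,0,-1],[1,-0.2,0.5,0,-1],[1,-0.2,0.5,0,-1],[1,-0.2,0.5,0,-1],[1,-0.2,0.5,0,-1],[1,-0.2,0.5,0,-1],[1,-0.2,0.5,0,-1],[1,-0.2,0.5,0,-1],[1,-0.1,0.6,0,-1]]])

```text
t: 9.15
eef_pos: [0.569, 0.1435, 0.2488]
tool_rot: [-0.0, 0.802, 0.597, 0.001]
contact_force: [-0.0, -0.5, 0.1]
gripper_width: 1.001
grasp_force: 0.0
```

```bash
python3 chk.py .67 -.12 .04 .1 .024 1; python3 - <<'E'
from loc import *
print(bot.get_obs()["tool_rot"])
r,d,c=grab("wrist"); W=cloud(d,c).reshape(-1,3)
m=(abs(W[:,2]-.022)<.006)&(np.hypot(W[:,0]-.5695,W[:,1]-.1423)<.06)
print(m.sum(), cv2.minEnclosingCircle(W[m,:2].astype(np.float32)),W[m].mean(0))
E
```

```text
{'t': 9.15, 'q': [-0.9242, 0.4114, 0.7548, 1.8155, -0.3241, 1.0412, -0.3365], 'eef_pos': [0.569, 0.1435, 0.2488], 'contact_force': [-0.0335, -0.5098, 0.0562]}
scene 687 [ 0.6693 -0.1222] zmin 0.04005320345845348
side 539 [ 0.669  -0.1209] zmin 0.040079535242491755
both [ 0.6693 -0.1216]
[-9.34795719e-04  7.99495061e-01  6.00671671e-01  5.62718522e-04]
4391 ((0.5720463991165161, 0.1400023251771927), 0.03306186944246292) [0.57235748 0.14058165 0.02184499]
```

View pics/scene1.png

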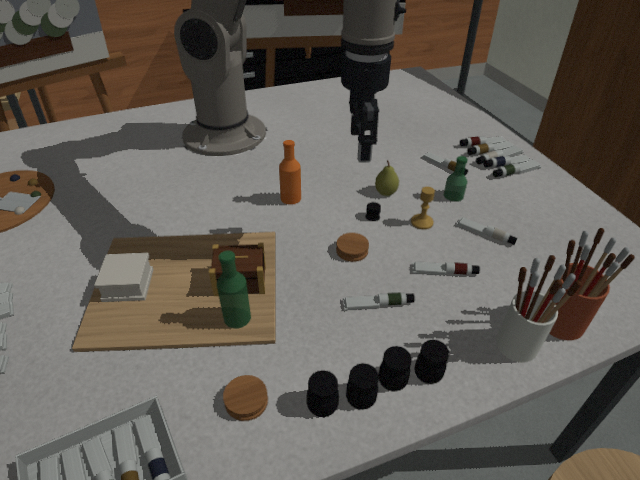

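Bottle stands upright behind the casket at (235,290). Now the riser (352,246).

Emit:
servo_tool(motion=[[[1,0.03,-0.05,-0.6,-0.1],[1,0,0,-0.7,0],[1,0,0,-0.7,0],[1,0,0,-0.7,0],[1,0,0,-0.7,0],[1,0,0,-0.6,0],[1,0,0,-0.6,0],[1,0,0,-0.4,0],[1,0,0,-0.3,0],[1,0,0,-0.2,0],[1,0,0,-0.1,0],[1,0,0,0,0],[1,0,0,0,0]]], newtons=30)

```text
t: 10.6
eef_pos: [0.5711, 0.1413, 0.0244]
tool_rot: [0.0, 0.804, 0.594, 0.001]
contact_force: [-0.2, -0.0, 0.1]
gripper_width: 1.0
grasp_force: 0.0
```

Emit:
servo_tool(motion=[[[1,0,0,-0.05,0],[0,0,0,0,0],[0,0,0,0,0],[0,0,0,0,0],[0,0,0,0,0],[0,0,0,0,0],[0,0,0,0,0]]])

```text
t: 11.3
eef_pos: [0.5707, 0.1413, 0.0225]
tool_rot: [-0.0, 0.804, 0.594, 0.0]
contact_force: [-2.5, -0.5, 6.7]
gripper_width: 0.75
grasp_force: 31.3
```

Emit:
servo_tool(motion=[[[0,0,0,0.3,0],[0,0,0,0.6,0],[0,0,0,0.7,0],[0,0,0,0.7,0],[0,0,0,0.5,0],[0,-0.03,-0.5,0,0],[0,-0.03,-0.5,0,0],[0,-0.03,-0.5,0,0],[0,-0.03,-0.5,0,0],[0,-0.03,-0.5,0,0],[0,-0.03,-0.5,0,0],[0,-0.03,-0.5,0,0],[0,-0.03,-0.5,0,0],[0,-0.03,-0.5,0,0],[0,-0.03,-0.5,0,0],[0,-0.03,-0.5,0,0],[0,-0.03,-0.5,0,0],[0,-0.03,-0.5,0,0],[0,0,-0.4,0,0],[0,0,0,0,0]]])

```text
t: 13.3
eef_pos: [0.5545, -0.1377, 0.1346]
tool_rot: [0.001, 0.805, 0.593, -0.0]
contact_force: [-0.3, 0.3, -1.2]
gripper_width: 0.753
grasp_force: 33.4
```

```bash
python3 - <<'E'
from loc import *
o=bot.get_obs(); e=o["eef_pos"]; print(o["t"],e,o["tool_rot"],o["contact_force"],o["q"])
r,d,c=grab("scene"); cv2.imwrite("pics/s2.png",cv2.resize(r[160:360,60:360,::-1],(750,500)))
for n in("scene","side"):
    r,d,c=grab(n); P=cloud(d,c).reshape(-1,3)
    m=(np.hypot(P[:,0]-e[0],P[:,1]-e[1])<.05)&(P[:,2]>.08)&(P[:,2]<e[2]+.0)
    R=r.reshape(-1,3).astype(float); m&=(R[:,0]-R[:,2]>30); Q=P[m]
    print(n,m.sum(),np.percentile(Q[:,2],[2,50,98]),fit_circle(Q[:,:2],0,.033))
    top=Q[Q[:,2]>np.percentile(Q[:,2],60)]; print(cv2.minEnclosingCircle(Q[:,:2].astype(np.float32)))
E
```

```text
13.3 [ 0.55453786 -0.13766509  0.13460977] [ 8.34629400e-04  8.05431119e-01  5.92688795e-01 -8.96226870e-05] [-0.28598181  0.25417927 -1.23092979] [-0.36716015  0.53152057  0.6657962   1.94541648 -0.44393357  0.81281265
  0.24162083]
scene 442 [0.11291901 0.13217533 0.13450775] [ 0.55456472 -0.14324019]
((0.5561167597770691, -0.13396845757961273), 0.03561260178685188)
side 866 [0.11220215 0.13243888 0.13437472] [ 0.54779141 -0.1264255 ]
((0.5465776324272156, -0.13234736025333405), 0.040055230259895325)
```

View pics/s2.png

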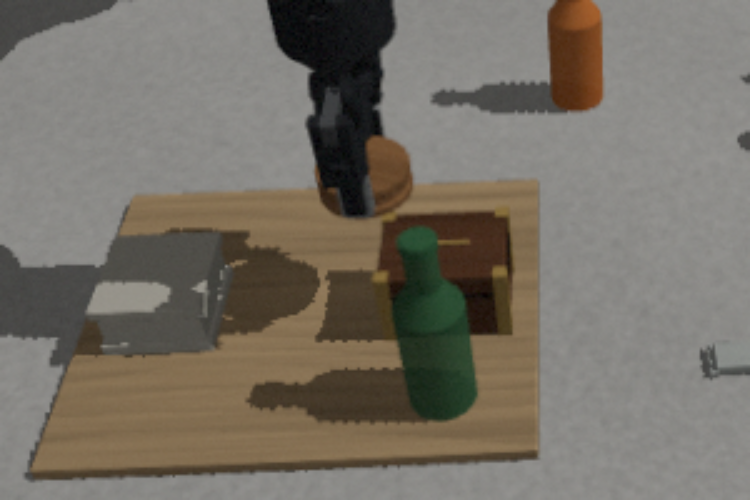

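Riser is held level; continuing to the centre and down.

Emit:
servo_tool(motion=[[[0,0,-0.5,0,0],[0,0,-0.5,0,0],[0,0,-0.46,0,0],[0,0,0,0,0],[0,0,0,-0.5,0],[0,0,0,-0.6,0],[0,0,0,-0.6,0],[0,0,0,-0.4,0],[0,0,0,-0.2,0],[0,0,0,0,0],[0,0,0,0,0]]])

```text
t: 14.55
eef_pos: [0.5556, -0.1932, 0.0424]
tool_rot: [0.0, 0.804, 0.594, 0.0]
contact_force: [0.5, -0.4, 0.0]
gripper_width: 0.75
grasp_force: 33.4
```

Emit:
servo_tool(motion=[[[0,-0.04,-0.07,-0.1,0],[0,0,0,-0.07,0],[0,0,0,0,0],[0,0,0,0,0]]])

```text
t: 14.95
eef_pos: [0.5534, -0.196, 0.035]
tool_rot: [0.0, 0.804, 0.594, 0.0]
contact_force: [1.3, -0.0, -1.4]
gripper_width: 0.751
grasp_force: 33.4
```

Emit:
servo_tool(motion=[[[0,0,0,-0.02,0],[0,0,0,0,0],[0.85,0,0,0,0],[0.85,0,0,0,0],[0.85,0,0,0,0],[1,0,0,0.1,0],[1,0,0,0.5,0],[1,0,0,0.8,0],[1,0,0,0.8,0],[1,0,0,0.8,0],[1,0,0.5,0.8,0],[1,0,1,0.4,0.5],[1,0,1,0,1],[1,0,1,0,1],[1,0,1,0,1],[1,0,1,0,1],[1,0,1,0,1],[1,0,1,0,1],[1,0,1,0,1],[1,0,1,0,1]]])

```text
t: 16.95
eef_pos: [0.5531, 0.1854, 0.2025]
tool_rot: [0.0, 0.41, 0.912, 0.0]
contact_force: [1.0, -0.2, -1.0]
gripper_width: 1.002
grasp_force: 0.0
```

```bash
cat > ris.py <<'E'
from loc import *
o=bot.get_obs(); print(o["t"],o["eef_pos"],o["tool_rot"])
for n in("scene","side"):
    r,d,c=grab(n); P=cloud(d,c).reshape(-1,3)
    m=(np.hypot(P[:,0]-.554,P[:,1]+.1955)<.045)
    s=P[m&(P[:,2]>.0165)&(P[:,2]<.031)]; t=P[m&(P[:,2]>.0315)&(P[:,2]<.04)]
    print(n,len(s),fit_circle(s[:,:2],0,.033),len(t),cv2.minEnclosingCircle(t[:,:2].astype(np.float32)),t.mean(0))
E
python3 ris.py; python3 chk.py .5404 .324 .068 .086 .014 3
```

```text
16.95 [0.55314571 0.18544023 0.20247492] [1.29099847e-04 4.09587941e-01 9.12270621e-01 1.28090811e-04]
scene 192 [ 0.55109864 -0.19662744] 725 ((0.5534915328025818, -0.19578981399536133), 0.0339675098657608) [ 0.55447857 -0.19640993  0.03384439]
side 192 [ 0.55177315 -0.19463442] 793 ((0.550884485244751, -0.19609569013118744), 0.03394697979092598) [ 0.54984603 -0.19635491  0.03326351]
{'t': 17.05, 'q': [-0.7649, 0.404, 0.4216, 1.8515, -0.2063, 0.9273, 0.4853], 'eef_pos': [0.5525, 0.1914, 0.2021], 'contact_force': [-0.2492, -0.6468, 0.0759]}
scene 92 [0.5404 0.3227] zmin 0.06808978052399088
side 71 [0.5395 0.3254] zmin 0.06814077479552914
both [0.5405 0.3239]
```

Emit:
servo_tool(motion=[[[1,-0.06,0.66,0,0.9],[1,-0.06,0.66,0,0.9],[1,-0.06,0.66,0,0.9],[1,-0.06,0.66,0,0.9],[1,-0.06,0.66,0,0.9],[1,0,0,0,0],[1,0,0,-0.3,0],[1,0,0,-0.5,0],[1,0,0,-0.5,0],[1,0,0,-0.5,0],[1,0,0,0,0],[1,0,0,0,0]]], newtons=50)

```text
t: 18.35
eef_pos: [0.5418, 0.3139, 0.1298]
tool_rot: [-0.0, 0.155, 0.988, -0.001]
contact_force: [0.6, 0.2, 0.6]
gripper_width: 0.999
grasp_force: 0.0
```

Emit:
servo_tool(motion=[[[1,-0.03,0.23,0,0],[1,0,0,-0.4,0],[1,0,0,-0.4,0],[1,0,0,-0.4,0],[1,0,0,0,0],[0,0,0,0,0],[0,0,0,0,0],[0,0,0,0,0],[0,0,0,0,0],[0,0,0,0,0],[0,0,0,0,0],[0,0,0,0,0]]])

```text
t: 19.55
eef_pos: [0.5406, 0.3251, 0.0828]
tool_rot: [0.0, 0.154, 0.988, 0.0]
contact_force: [-1.1, -1.9, 5.9]
gripper_width: 0.307
grasp_force: 49.4
```

Emit:
servo_tool(motion=[[[0,0,0,0.3,0],[0,0,0,0.8,0],[0,0,0,0.8,0],[0,0,-0.3,0.8,0],[0,0.02,-0.6,0,0],[0,0.02,-0.8,0,0],[0,0.02,-0.8,0,0],[0,0.02,-0.8,0,0],[0,0.02,-0.8,0,0],[0,0.02,-0.8,0,0],[0,0.02,-0.8,0,0],[0,0.02,-0.8,0,0],[0,0.02,-0.8,0,0],[0,0.02,-0.8,0,0],[0,0.02,-0.8,0,0],[0,0.02,-0.8,0,0],[0,0.02,-0.8,0,0],[0,0.02,-0.8,0,0],[0,0,-0.8,0,0],[0,0,-0.6,0,0]]])

```text
t: 21.55
eef_pos: [0.551, -0.185, 0.1906]
tool_rot: [0.0, 0.154, 0.988, -0.0]
contact_force: [-0.2, -0.8, -1.2]
gripper_width: 0.311
grasp_force: 49.6
```

Emit:
servo_tool(motion=[[[0,0,-0.4,0,0],[0,0,0,0,0],[0,0,0,0,0]]])

```text
t: 21.85
eef_pos: [0.5515, -0.1977, 0.1901]
tool_rot: [-0.0, 0.153, 0.988, 0.001]
contact_force: [-0.3, 0.6, -2.4]
gripper_width: 0.308
grasp_force: 49.6
```

```bash
cat > cand.py <<'E'
from loc import *
o=bot.get_obs(); e=o["eef_pos"]; print(o["t"],e,o["tool_rot"],o["contact_force"])
for n in("scene","side"):
    r,d,c=grab(n); P=cloud(d,c).reshape(-1,3); R=r.reshape(-1,3).astype(float)
    m=(np.hypot(P[:,0]-e[0],P[:,1]-e[1])<.05)&(P[:,2]>.09)&(P[:,2]<e[2]-.02)&(R[:,0]-R[:,2]>30)
    Q=P[m]; zl=Q[:,2].min(); f=Q[Q[:,2]<zl+.010]; s=Q[(Q[:,2]>zl+.025)&(Q[:,2]<zl+.06)]
    print(n,m.sum(),zl,Q[:,2].max(),"foot",len(f),fit_circle(f[:,:2],0,.025),"stem",len(s),fit_circle(s[:,:2],0,.006))
E
python3 cand.py
```

```text
21.85 [ 0.55147279 -0.19772738  0.19006651] [-1.73350598e-04  1.53490560e-01  9.88149971e-01  5.02924270e-04] [-0.31468477  0.61768489 -2.36967379]
scene 578 0.10666280885685069 0.16972402019128519 foot 198 [ 0.54961087 -0.19945405] stem 116 [ 0.55323329 -0.1993674 ]
side 632 0.10550399967747769 0.1679270672010526 foot 211 [ 0.5518181  -0.19699075] stem 107 [ 0.54998322 -0.19747478]
```

Emit:
servo_tool(motion=[[[0,0.01,0.05,0,0],[0,0,0,-0.5,0],[0,0,0,-0.5,0],[0,0,0,-0.4,0],[0,0,0,-0.2,0],[0,0,0,0,0],[0,0,0,0,0]]])

```text
t: 22.65
eef_pos: [0.5523, -0.1966, 0.1266]
tool_rot: [0.0, 0.153, 0.988, 0.0]
contact_force: [0.9, 0.3, -1.0]
gripper_width: 0.31
grasp_force: 49.6
```

```bash
sed -i 's/P\[:,2\]>.09/P[:,2]>.0375/' cand.py; python3 cand.py
```

```text
22.65 [ 0.55226358 -0.19656915  0.12663437] [3.22313602e-04 1.53452181e-01 9.88156022e-01 1.20093225e-05] [ 0.93676623  0.25213928 -0.96006451]
scene 558 0.04333338440374491 0.10495735822003169 foot 200 [ 0.5506528  -0.19876316] stem 124 [ 0.5532232 -0.1984765]
side 571 0.041817922854406164 0.10385692232089905 foot 164 [ 0.55246915 -0.1975345 ] stem 93 [ 0.55058425 -0.1972494 ]
```

Emit:
servo_tool(motion=[[[0,0,0.04,-0.12,0],[0,0,0,-0.07,0],[0,0,0,-0.04,0],[0,0,0,0,0],[0,0,0,0,0]]])

```text
t: 23.25
eef_pos: [0.5518, -0.1953, 0.1169]
tool_rot: [0.0, 0.154, 0.988, -0.0]
contact_force: [0.6, 0.0, -2.2]
gripper_width: 0.306
grasp_force: 49.6
```

Emit:
servo_tool(motion=[[[0,0,0,-0.03,0],[0,0,0,0,0],[0,0,0,0,0]]])

```text
t: 23.55
eef_pos: [0.5522, -0.1956, 0.1167]
tool_rot: [0.001, 0.154, 0.988, 0.0]
contact_force: [-2.6, 1.1, 7.3]
gripper_width: 0.306
grasp_force: 50.5
```

Emit:
servo_tool(motion=[[[0.45,0,0,0,0],[0.45,0,0,0,0],[0.7,0,0,0,0],[0.7,0,0,0.3,0],[0.7,0,0,0.7,0],[0.7,0,0,0.8,0],[1,0,0,0.9,0],[1,-0.1,0.4,0,0],[1,-0.3,0.9,0,0],[1,-0.3,1,0,0],[1,-0.3,1,0,0],[1,-0.3,1,0,0],[1,-0.3,1,0,0],[1,-0.3,1,0,0],[1,-0.3,1,0,0],[1,-0.3,1,0,0],[1,-0.3,1,0,0],[1,-0.3,1,0,0],[1,-0.3,1,0,0],[1,-0.2,0.6,0,0]]])

```text
t: 25.55
eef_pos: [0.4066, 0.2841, 0.2247]
tool_rot: [0.0, 0.152, 0.988, 0.001]
contact_force: [-0.2, -0.5, 0.8]
gripper_width: 0.999
grasp_force: 0.0
```

Emit:
servo_tool(motion=[[[1,0,0,0,0],[1,0,0,0,0]]])

```text
t: 25.75
eef_pos: [0.4078, 0.2808, 0.2242]
tool_rot: [0.0, 0.153, 0.988, -0.0]
contact_force: [0.4, -0.7, 0.3]
gripper_width: 0.998
grasp_force: 0.0
```

```bash
python3 chk.py .4089 .3012 .022 .034 .028 4; python3 - <<'E'
from loc import *
for n in("scene","side"):
    r,d,c=grab(n); P=cloud(d,c).reshape(-1,3)
    k=np.hypot(P[:,0]-.409,P[:,1]-.301)
    m=(P[:,2]>.006)&(P[:,2]<.15)&(k>.033)&(k<.09); Q=P[m]
    print(n,m.sum(),Q.min(0) if m.any() else'',Q.max(0) if m.any() else'')
    m=(k<.033)&(P[:,2]<.1); print("top",P[m,2].max(), P[m][P[m,2].argmax()])
r,d,c=grab("wrist"); cv2.imwrite("pics/w4.png",r[...,::-1])
E
python3 -c "
import cv2;a=cv2.imread('pics/scene4.png')[200:350,80:300];b=cv2.imread('pics/w4.png')
cv2.imwrite('pics/m4.png',cv2.hconcat([cv2.resize(a,(440,300)),cv2.resize(b,(360,300))]))"
```

```text
{'t': 25.75, 'q': [-0.8635, 0.2132, 0.1543, 2.0169, -0.0406, 0.9139, 0.5753], 'eef_pos': [0.4078, 0.2808, 0.2242], 'contact_force': [0.3916, -0.6808, 0.3434]}
scene 106 [0.4089 0.3008] zmin 0.022058245670111085
side 101 [0.4083 0.3015] zmin 0.022010464677069217
both [0.4087 0.3011]
scene 3 [0.43467502 0.2426017  0.02870702] [0.47713623 0.2798547  0.02953684]
top 0.08212934533474649 [0.39888829 0.30000928 0.08212935]
side 13 [0.46478832 0.23038127 0.01037899] [0.47770356 0.24357844 0.02996081]
top 0.08464081771521256 [0.40017752 0.29891519 0.08464082]
```

View pics/m4.png

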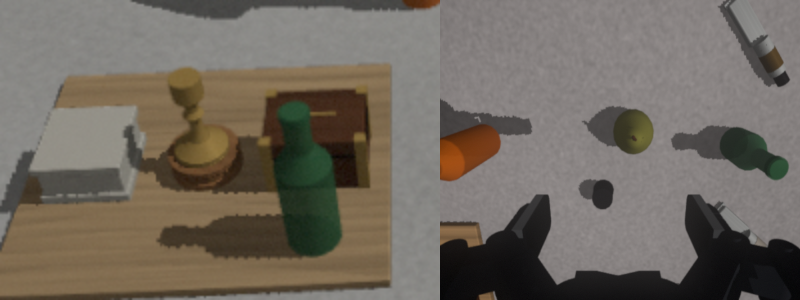

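Candlestick stands centred on the riser; pear seen in the wrist view, with clearance around. Descending on it.

Emit:
servo_tool(motion=[[[1,0.02,0.5,0,0],[1,0,0,-0.5,0],[1,0,0,-0.6,0],[1,0,0,-0.6,0],[1,0,0,-0.6,0],[1,0,0,-0.6,0],[1,0,0,-0.6,0],[1,0,0,-0.5,0],[1,0,0,-0.3,0],[1,0,0,-0.2,0],[1,0,0,0,0],[1,0,0,0,0]]], newtons=30)

```text
t: 27.2
eef_pos: [0.409, 0.3012, 0.0442]
tool_rot: [0.0, 0.154, 0.988, 0.0]
contact_force: [-0.3, 0.2, 0.8]
gripper_width: 0.999
grasp_force: 0.0
```

Emit:
servo_tool(motion=[[[1,0,0,-0.1,0],[1,0,0,-0.1,0],[0,0,0,0,0],[0,0,0,0,0],[0,0,0,0,0],[0,0,0,0,0],[0,0,0,0,0],[0,0,0,0,0]]])

```text
t: 28.0
eef_pos: [0.4087, 0.3009, 0.036]
tool_rot: [0.0, 0.154, 0.988, 0.0]
contact_force: [-1.6, -1.2, 5.4]
gripper_width: 0.638
grasp_force: 31.7
```

Emit:
servo_tool(motion=[[[0,0,0,0.3,0],[0,0,0,0.8,0],[0,0,0,0.9,0],[0,0,0,0.9,0],[0,0.3,-0.4,0.9,0],[0,0.3,-0.8,0.2,0],[0,0.3,-0.8,0,0],[0,0.3,-0.8,0,0],[0,0.1,-0.8,0,0],[0,0,-0.8,0,0],[0,0,-0.8,0,0],[0,0,-0.8,0,0],[0,0,-0.8,0,0],[0,0,-0.8,0,0],[0,-0.1,-0.8,0,0],[0,-0.1,-0.8,0,0],[0,-0.1,-0.8,0,0],[0,-0.2,-0.8,0,0],[0,-0.2,-0.8,0,0],[0,-0.1,-0.8,0,0]]])

```text
t: 30.0
eef_pos: [0.4275, -0.1964, 0.1962]
tool_rot: [0.0, 0.154, 0.988, 0.0]
contact_force: [1.7, 0.2, -0.5]
gripper_width: 0.641
grasp_force: 32.5
```

Emit:
servo_tool(motion=[[[0,0,-0.8,0,0],[0,0,-0.8,0,0],[0,0,-0.5,0,0],[0,0,0,0,0],[0,0,0,0,0]]])

```text
t: 30.5
eef_pos: [0.4282, -0.279, 0.1958]
tool_rot: [-0.0, 0.154, 0.988, 0.0]
contact_force: [-1.0, 0.4, -0.9]
gripper_width: 0.634
grasp_force: 32.5
```

Emit:
servo_tool(motion=[[[0,0.04,0.28,0,0],[0,0,0,-0.5,0],[0,0,0,-0.6,0],[0,0,0,-0.6,0],[0,0,0,-0.6,0],[0,0,0,-0.6,0],[0,0,0,-0.4,0],[0,0,0,-0.1,0],[0,0,0,0,0],[0,0,0,0,0]]])

```text
t: 31.5
eef_pos: [0.4309, -0.2675, 0.0605]
tool_rot: [0.001, 0.153, 0.988, 0.0]
contact_force: [0.2, 0.1, -0.7]
gripper_width: 0.638
grasp_force: 32.5
```

```bash
cat > pear.py <<'E'
from loc import *
o=bot.get_obs(); e=o["eef_pos"]; print(o["t"],e,o["tool_rot"],o["contact_force"])
for n in("scene","side"):
    r,d,c=grab(n); P=cloud(d,c).reshape(-1,3); R=r.reshape(-1,3).astype(float)
    m=(np.hypot(P[:,0]-.4297,P[:,1]+.2675)<.05)&(P[:,2]>.016)&(P[:,2]<.13)&(R[:,1]-R[:,2]>20)&(R[:,0]-R[:,1]<12)
    Q=P[m]; h=Q[:,2]-Q[:,2].max(); b=Q[(h>-.063)&(h<-.05)]
    print(n,m.sum(),Q[:,2].min(),Q[:,2].max(),len(b),fit_circle(b[:,:2],0,.028) if len(b)>9 else"",Q.mean(0))
E
python3 pear.py
```

```text
31.5 [ 0.43093674 -0.26750347  0.06054883] [6.12057339e-04 1.53209139e-01 9.88193596e-01 3.33360047e-05] [ 0.18573646  0.06421972 -0.71770898]
scene 690 0.025704758219300468 0.09614571444511458 88 [ 0.42887897 -0.26965631] [ 0.44869442 -0.2685934   0.06597394]
side 657 0.0336092787916417 0.11731565194128399 189 [ 0.43239468 -0.2681135 ] [ 0.41253286 -0.26871824  0.06864953]
```

Emit:
servo_tool(motion=[[[0,-0.02,0.02,-0.15,0],[0,0,0,-0.1,0],[0,0,0,-0.06,0],[0,0,0,0,0],[0,0,0,0,0]]])

```text
t: 32.1
eef_pos: [0.4293, -0.267, 0.048]
tool_rot: [-0.0, 0.154, 0.988, 0.001]
contact_force: [-3.5, 2.7, 13.7]
gripper_width: 0.637
grasp_force: 33.8
```

Contact made (13.7 N); release gently and rise.

Emit:
servo_tool(motion=[[[0,0,0,0.02,0],[0.75,0,0,0,0],[0.75,0,0,0,0],[0.75,0,0,0,0],[1,0,0,0,0],[1,0,0,0,0],[1,0,0,0.2,0],[1,0,0,0.5,0],[1,0,0,0.8,0],[1,0,0,0.8,0],[1,0,0,0.8,0],[1,0,0,0.8,0],[1,0,0.6,0.3,0],[1,0,0.8,0,0],[1,0,0.8,0,0],[1,0,0.8,0,0],[1,0,0.8,0,0],[1,0,0,0,0],[1,0,0,0,0]]])

```text
t: 34.0
eef_pos: [0.4294, -0.115, 0.2165]
tool_rot: [0.0, 0.153, 0.988, 0.0]
contact_force: [-0.1, -0.7, -0.2]
gripper_width: 1.001
grasp_force: 0.0
```

```bash
python3 chk.py .4297 -.2675 .034 .046 .028; python3 chk.py .67 -.121 .04 .1 .024 5; python3 chk.py .552 -.196 .102 .12 .014; python3 chk.py .4786 .4467 .01 .042 .024; python3 ris.py
python3 -c "
import cv2;a=cv2.imread('pics/scene5.png')[190:360,60:300];b=cv2.imread('pics/side5.png')[220:450,290:550]
cv2.imwrite('pics/m5.png',cv2.hconcat([cv2.resize(a,(400,300)),cv2.resize(b,(400,300))]))"
```

```text
{'t': 34.0, 'q': [-0.2509, 0.1378, 0.4104, 2.1442, -0.0718, 0.8717, 1.4659], 'eef_pos': [0.4294, -0.115, 0.2165], 'contact_force': [-0.0563, -0.6579, -0.1502]}
scene 149 [ 0.429  -0.2687] zmin 0.034006358006728334
side 147 [ 0.429  -0.2671] zmin 0.03402382383807616
both [ 0.4291 -0.2678]
{'t': 34.1, 'q': [-0.2491, 0.1386, 0.4116, 2.1438, -0.0719, 0.8715, 1.4659], 'eef_pos': [0.4293, -0.1163, 0.2164], 'contact_force': [0.041, 0.6718, -0.207]}
scene 690 [ 0.6694 -0.1222] zmin 0.04000607012660224
side 544 [ 0.669  -0.1208] zmin 0.040111618681620845
both [ 0.6694 -0.1216]
{'t': 34.2, 'q': [-0.2486, 0.139, 0.4113, 2.1438, -0.0721, 0.8714, 1.4656], 'eef_pos': [0.4293, -0.1164, 0.2162], 'contact_force': [-0.877, 0.2924, -0.0688]}
scene 126 [ 0.5519 -0.1974] zmin 0.10215502546024881
side 124 [ 0.5514 -0.1963] zmin 0.1022771438042476
both [ 0.5517 -0.1968]
{'t': 34.3, 'q': [-0.2487, 0.1392, 0.4108, 2.1439, -0.0721, 0.8713, 1.4655], 'eef_pos': [0.4293, -0.1162, 0.2161], 'contact_force': [-0.3066, -0.0051, 0.1866]}
scene 242 [0.4788 0.4462] zmin 0.010093355138923114
side 191 [0.4788 0.447 ] zmin 0.010135343918628444
both [0.4789 0.4466]
34.4 [ 0.429275   -0.11580478  0.21605612] [-9.57093449e-05  1.54312711e-01  9.88022051e-01 -7.10225502e-05]
scene 198 [ 0.5512509  -0.19659063] 349 ((0.5525367259979248, -0.1959332972764969), 0.035041164606809616) [ 0.56488961 -0.19526057  0.03461577]
side 181 [ 0.55244329 -0.19493446] 379 ((0.550125241279602, -0.19627057015895844), 0.03379582613706589) [ 0.54277665 -0.20007555  0.03446939]
```

View pics/m5.png

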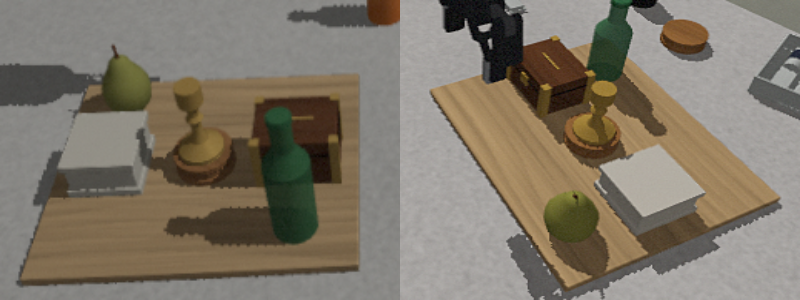

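All four stand upright, within about 2 mm of their targets, and the gripper is clear.

```bash
python3 -c "
from station import bot; print(bot.hand_in())"
```

```text
the job is handed in; nothing more can be done
None
```

The still life is set up in the order asked and handed in at about 34 s: bottle, riser, candlestick and pear each measured within about 2 mm of target and looked upright, the short bottle had not moved, and no verdict came back.

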